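# Hang the freshly dipped tapers on the drip rail and lock the keeper

## Robot

A 6-joint arm with a two-finger parallel gripper is mounted at the origin on a cart in front of the work surface, level with it; the furniture and walls round the work are solid. World frame = base frame: x ahead of the robot, y to its left, z up, the work surface at z = 0. Lengths are in m, angles in rad, forces in N, time in s.
With the tool pointing down it reaches from about 0.375 to 0.9 m from the base axis. Payload 3.1 kg.
Tool frame: the origin (TCP) lies at the very end of the fingers, on their centre line; the grasp point (between the pads) lies 19 mm behind it; z points along the fingers, y is the line along which they close (so a half turn about z gives the same grasp; the last joint's range is limited). The gripper opens to 85 mm and grips with 20 to 120 N. Pads are 22 mm wide; open, the fingers measure 114 mm over their backs; the gripper's body (76 mm by 85 mm) begins 54 mm behind the grasp point. The pads swing forward as they close: fully open they stand 13 mm farther back than shut.
Start: joints at [0.961, 0.527, 1.433, -0, 1.181, -0.178], TCP at [0.262, 0.568, 0.231] pointing down, gripper open.
Joint ranges: [-3.08, 3.08], [-0.75, 2.2], [0.22, 2.44], [-1.43, 4.57], [0, 2.65], [-2.85, 2.85]. Speed limits (rad/s): [2.79, 2.79, 3.14, 3.14, 3.14, 3.14].

## Interface

Orientations are given as a unit quaternion [x, y, z, w].
In Python, from station import sense, snapshot, camera_params, sign_off gives the robot as it stands.
- The arm moves only by the shell command python3 -m handwheel 'ROWS' [OPENING] [FORCE]. ROWS is JSON, a list that holds one entry, the list of rows, each a list of 4 numbers: the shift along the tool's x, y, z in units of 25 mm (1.0 is 25 mm), then the turn about the tool's z in units of 6 degrees (1.0 is 6 degrees). A call has 1 to 20 rows; each row shifts and turns the commanded pose from where the row before left it, along the tool's axes as they then stand; what a row does not reach is not made up. A row lasts 1/8 s, in which the tool goes at most 62.5 mm and 10.7 degrees, less where a joint would pass 70% of its speed; a pose out of reach is approached as far as the arm can. A call is refused whole if a number of a shift passes 1 or a number of a turn 1, either way. A call with a gripper value outside its range is refused whole. OPENING is the finger opening in mm, from 0 to 85.4, set as the call begins (- or left out, the last holds). The fingers move at their own pace and stop on an object; FORCE is the grip in N (left out, the last holds). Time passes only in rows, so rows that do not move let the fingers close. It gives the time, the measured TCP pose, the force, the opening and the grip force at its end, in the units of the state.
- sense(): the state, without advancing time (a new reading comes with each control period).
- snapshot(name): name is "scene" or "top" or "wrist"; returns (picture, depth): 420x560x3 uint8, red, green, blue; 420x560 float32, m along the optical axis (not along the pixel's ray), 0 where there is no reading.
- camera_params(name): a dict with "mtx" (3x3 intrinsics, pixels), "extrinsics" (4x4, takes a point from camera to world coordinates); the wrist camera has in their place "hand_eye" (4x4, takes a point from camera to tool coordinates, whose origin is the TCP and whose axes are the flange's). Camera axes: x right, y up, looking along -z (the intrinsics and any distortion apply to the point x, -y, -z); pixel columns grow to the right and rows downward; lengths in m; the calibration is good to about 2 mm. A picture is of the moment at which its call begins: read the wrist's pose just before it. camera_params takes no time and is no camera call.
- sign_off(): hands the job in; it is judged then, once.
The state is a dict: "t": time; "q": joint angles; "qd": joint speeds; "tau": joint torques, N m; "tcp_pos": TCP position; "tool_rot": TCP orientation; "force": force on the tool from outside, world axes, zero at the start; "ft_torque": the same for the moment, N m; "finger_gap": opening from 0.0 (shut) to 1.0 (fully open); "gripper_force": force on a finger pad.
Only numpy, scipy, OpenCV 4.12 (cv2) and the standard library are available. Lean on these libraries where they do the work, as an engineer would, in place of code of your own. Each camera call takes 0.05 s, during which the arm holds its last target. There are 200 camera calls.

## Task

Take the dipping frame that carries the six freshly dipped tapers by its wooden grip, drape it over the rail of the drip stand so that three tapers hang on each side, and lower it gently until it hangs on the rail by itself: the wax is still soft, so let nothing touch the tapers and do not drop the frame. Then swing the stand's sprung keeper bar down over the frame until the spring catch snaps over its end and holds it shut, so that the frame cannot jump off when the stand is carried away. Leave the bare frame and the other things where they are.

Things in the scene. Friction and masses are not known exactly. Their poses are not given: they have to be found in the camera images.
- dipping_frame: Frame with six ivory tapers, to be hung; loose, about 0.22 kg, stands on its feet; 90 mm in x, 94 in y, 134 high. Two upright wire arches (inverted U, 6 mm wire, 78 mm clear inside in x) at y = -40 and +40 mm, joined by foot bars and taper bars along y at x = -42 and +42. Origin: centre of the underside, z up; the same when turned half round
- tapers: The six tapers fixed to the dipping frame (same origin and axes): 14 mm thick, three hang at x = -42 mm and three at x = +42 mm, at y = -25, 0, 25, from z = 8 to 70 mm. Soft: not to be touched
- grip (a point): Centre of the dipping frame's wooden grip, 124 mm above its underside: a bar along the frame's y, 94 mm long, 24 mm wide in x, 20 mm high (z = 114 to 134 mm). Nothing else lies within 38 mm of it in x at its own height
- crown (a point): Point of the dipping frame midway between its arches at the height of their inner tops: 110 mm above the underside, 24 mm under the top of the grip. Lies on the top of the rail when the frame hangs right
- bare_frame: An identical dipping frame without tapers, standing on the table; which of the two is nearer varies. To be left alone. Origin: centre of the underside
- drip_stand: Drip stand, fixed: base 130 mm (x) by 250 mm (y), 16 high, with a pan (rim 22 mm high); round post at y = +100 mm; from it a level steel rail, 10 mm thick, along its y at x = 0, top at z = 140 mm, free for the frame from y = +80 mm (collar) to -85 mm (catch). Origin: centre of the underside, z up
- rail_mid (a point): Middle of the rail, on its top: at [0, 0, 140] mm of the drip stand
- catch_top (a point): Top of the spring catch, at [0, -100, 205] mm of the drip stand: an upright sprung strip 14 mm wide at the rail's free end with a sloped nose towards the rail; it gives way by itself as the keeper's end is pushed down past it and snaps back over it
- keeper_hinge (a point): Axis of the keeper's hinge on the post, at [0, 98, 174] mm of the drip stand; the axis runs along the stand's x
- keeper (a joint): Angle of the keeper, a bar 8 mm thick, 193 mm long with a ball end, hinged on the post, in the rail's upright plane. 0 = open: stands up, leaning 10 degrees away from the rail; a torsion spring drives it back here unless caught. 1.75 = closed: level along the stand's -y, 6 mm over the grip of a hung frame. Stop at 1.775; caught, it stays near 1.75. Takes 1 to 3 N at the plate, about 4 N to snap
- keeper_plate (a point): Middle of the face to push of the keeper's black thumb plate (26 mm wide, 40 mm along the bar, centre 140 mm from the hinge, face 7 mm off the bar's axis): it faces away from the rail when open and up when closed
- owls: Bystander: pair of small ivory owl moulds, 96 x 56 x 51 mm. Origin: centre of its underside
- tin: Bystander: grey screw tin, 62 mm across, 42 mm high. Origin: centre of its underside
- scent_bottle: Bystander: small brown bottle with a black cap, 29 mm across, 72 mm high. Origin: centre of its underside

How it is judged:
On the way, in this order (a step that is already met when the one before it is completed fails the run):
1. the frame with the tapers hangs on the rail by itself, let go (z of crown in the frame of drip_stand between 0.134 and 0.146 m and x of crown in the frame of drip_stand between -0.015 and 0.015 m and y of crown in the frame of drip_stand between -0.045 and 0.045 m and angle between the y axis of dipping_frame and the y axis of drip_stand, either way round below 0.2 rad and angle between dipping_frame's own z axis and vertical below 0.25 rad and contact force between the fingers and dipping_frame below 0.05 N), for 0.3 s.
2. the keeper is down past its catch over the hanging frame (z of crown in the frame of drip_stand between 0.134 and 0.146 m and x of crown in the frame of drip_stand between -0.015 and 0.015 m and y of crown in the frame of drip_stand between -0.045 and 0.045 m and angle between the y axis of dipping_frame and the y axis of drip_stand, either way round below 0.2 rad and angle between dipping_frame's own z axis and vertical below 0.25 rad and value of joint keeper above 1.72 rad), for 0.2 s.
At the end, for the whole second after the job is handed in: The frame with the tapers hangs at rest on the rail by both arches, let go (crown within 6 mm of the rail's top, 15 mm across and 45 mm along the rail from its middle; turned under 0.2, tilted under 0.25 rad), and the catch holds the keeper shut (joint above 1.72 rad) (all of step 2 and contact force between the fingers and dipping_frame below 0.05 N and linear speed of dipping_frame below 0.03 m/s and angular speed of dipping_frame below 0.3 rad/s); the robot touches nothing.
It fails at once if something presses on the soft tapers with more than 1.5 N (contact force between tapers and anything else above 1.5 N).
It fails at once if the frame is dropped (moves faster than 0.6 m/s while not held) (linear speed of dipping_frame above 0.6 m/s and contact force between the fingers and dipping_frame below 0.05 N).
It fails at once if the bare frame or another bystander is moved by more than 30 mm (distance of any of bare_frame, owls, tin, scent_bottle from where it was at the start of the episode above 0.03 m).
It also fails if it takes over 64 s, if anything falls off the work surface, if the arm or the gripper's body presses on something with over 40 N, if the wrist force passes 120 N, or if a joint passes its speed limit or range.

## Working session

There is one attempt and no reset: what is moved stays moved. The work goes in short steps, Python scripts to look and compute and a shell command to move; the robot and the scene stay as the last step left them, time stands still between calls to the robot, and variables do not carry over. Pictures are saved under pics/ and viewed, at most 10 in all, crops included, and the job is handed in when it is done.

```bash
mkdir -p pics; ls; python3 - <<'E'
from station import *
import cv2,numpy as np
np.set_printoptions(precision=4,suppress=True)
s=sense();print(s)
for n in("scene","top"):
    p,d=snapshot(n);cv2.imwrite(f"pics/{n}0.png",p[:,:,::-1]);np.savez(f"pics/{n}0.npz",p=p,d=d)
    c=camera_params(n);print(n,c)
print(camera_params("wrist"))
E
```

```text
pics
{'t': 0.0, 'q': array([ 0.9605,  0.5285,  1.4339, -0.    ,  1.1814, -0.1785]), 'qd': array([ 0.0002,  0.001 ,  0.0009, -0.0016, -0.0009,  0.0006]), 'tau': array([  0.0007, -44.2344, -17.8029,  -0.0001,   0.0085,   0.    ]), 'tcp_pos': array([0.2611, 0.5671, 0.2303]), 'tool_rot': array([ 0.2142,  0.9768, -0.001 , -0.0004]), 'force': array([-0.3848, -1.2741,  0.0958]), 'ft_torque': array([-0.0081, -0.0069, -0.0378]), 'gripper_force': 0.0, 'finger_gap': 0.9976766188357381}
scene {'mtx': array([[453.1896,   0.    , 283.7308],
       [  0.    , 453.1896, 207.1625],
       [  0.    ,   0.    ,   1.    ]]), 'extrinsics': array([[ 0.8333,  0.3719, -0.4091,  0.0734],
       [-0.5527,  0.5799, -0.5985, -0.6895],
       [ 0.0147,  0.7248,  0.6888,  1.0154],
       [ 0.    ,  0.    ,  0.    ,  1.    ]])}
top {'mtx': array([[477.1158,   0.    , 282.3442],
       [  0.    , 477.1158, 207.5432],
       [  0.    ,   0.    ,   1.    ]]), 'extrinsics': array([[ 0.0274,  0.999 , -0.0353,  0.4776],
       [-0.9995,  0.0267, -0.0193,  0.0128],
       [-0.0184,  0.0358,  0.9992,  1.5078],
       [ 0.    ,  0.    ,  0.    ,  1.    ]])}
{'mtx': array([[323.1983,   0.    , 282.7331],
       [  0.    , 323.1983, 207.153 ],
       [  0.    ,   0.    ,   1.    ]]), 'hand_eye': array([[ 0.0006,  0.9474,  0.3202,  0.0829],
       [ 1.    , -0.0005, -0.0004,  0.0004],
       [-0.0002,  0.3202, -0.9474, -0.1425],
       [ 0.    ,  0.    ,  0.    ,  1.    ]])}
```

View pics/scene0.png

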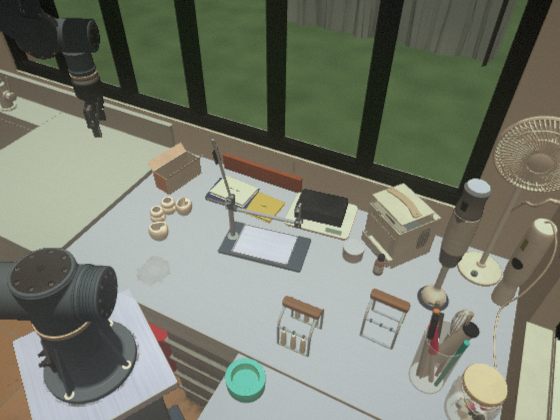

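View pics/top0.png

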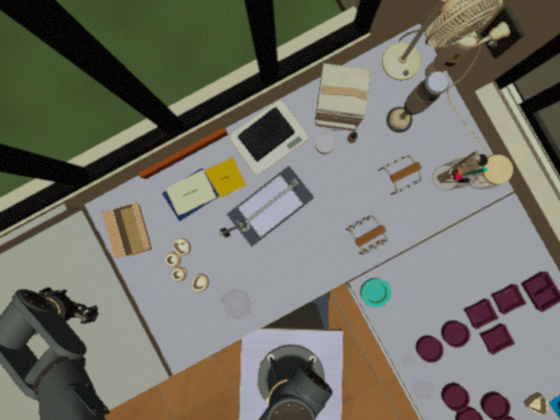

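The scene view shows the taper frame at (297,325) and the bare frame at (388,315). The stand's post is at (232,215), with its rail running to the catch at (298,215) and the open keeper at (222,170). In the top view the taper frame's grip is at (370,235), the bare one's at (405,172), and the stand runs from the post (228,230) to the catch (305,180).

```bash
cat > h.py <<'E'
import numpy as np,cv2
from station import *
np.set_printoptions(precision=4,suppress=True)
def load(n,f=None):
    z=np.load(f or f"pics/{n}0.npz");return z['p'],z['d']
def cloud(n,d,E=None):
    c=camera_params(n);K=c['mtx'];E=c['extrinsics'] if E is None else E
    v,u=np.indices(d.shape);X=np.stack([(u-K[0,2])/K[0,0]*d,-(v-K[1,2])/K[1,1]*d,-d],-1)
    return X@E[:3,:3].T+E[:3,3]
def ray(n,uv,z,E=None):
    c=camera_params(n);K=c['mtx'];E=c['extrinsics'] if E is None else E
    uv=np.atleast_2d(uv).astype(float)
    r=np.stack([(uv[:,0]-K[0,2])/K[0,0],-(uv[:,1]-K[1,2])/K[1,1],-np.ones(len(uv))],-1)@E[:3,:3].T
    return E[:3,3]+r*((z-E[2,3])/r[:,2])[:,None]
E
python3 - <<'E'
from h import *
# grips by brown colour
for n,box in(("top",(340,210,400,265)),("top",(380,150,430,195)),("scene",(270,290,335,320)),("scene",(360,285,420,315))):
    p,d=load(n);x0,y0,x1,y1=box
    h=cv2.cvtColor(p,cv2.COLOR_RGB2HSV);m=(((h[...,0]<14)&(h[...,1]>110)&(h[...,2]>50))).astype(np.uint8)
    mm=np.zeros_like(m);mm[y0:y1,x0:x1]=m[y0:y1,x0:x1]
    k,l,st,ce=cv2.connectedComponentsWithStats(mm);i=1+np.argmax(st[1:,4]);v,u=np.nonzero(l==i)
    P=ray(n,np.c_[u,v],0.134);r=cv2.minAreaRect(P[:,:2].astype(np.float32));a=cv2.PCACompute(P[:,:2],None)[1][0]
    C=cloud(n,d)[l==i];C=C[d[l==i]>0]
    print(n,st[i],"ray c",r,"ang",np.degrees(np.arctan2(a[1],a[0])),"depth med",np.median(C,0),"zpct",np.percentile(C[:,2],[10,90]) if len(C) else 0)
p,d=load("top");C=cloud("top",d)
R=np.zeros(d.shape,bool);R[160:250,210:320]=1;R&=d>0
for lo,hi in((.01,.03),(.12,.15),(.15,.19),(.19,.25),(.25,.45)):
    m=R&(C[...,2]>lo)&(C[...,2]<hi);Q=C[m]
    if len(Q)>5:
        r=cv2.minAreaRect(Q[:,:2].astype(np.float32));a=cv2.PCACompute(Q[:,:2],None)[1][0]
        print(lo,hi,len(Q),Q.mean(0),r,np.degrees(np.arctan2(a[1],a[0])))
p,d=load("scene");C=cloud("scene",d);R=np.zeros(d.shape,bool);R[130:275,200:320]=1;R&=d>0
for lo,hi in((.01,.03),(.125,.15),(.15,.19),(.19,.215),(.215,.45)):
    m=R&(C[...,2]>lo)&(C[...,2]<hi)&(C[...,0]<.72);Q=C[m]
    if len(Q)>5:
        r=cv2.minAreaRect(Q[:,:2].astype(np.float32));a=cv2.PCACompute(Q[:,:2],None)[1][0]
        print('s',lo,hi,len(Q),Q.mean(0),r,np.degrees(np.arctan2(a[1],a[0])))
# dark base in top
p,d=load("top");g=cv2.cvtColor(p,cv2.COLOR_RGB2GRAY);m=((g<95)).astype(np.uint8)
mm=np.zeros_like(m);mm[155:255,215:325]=m[155:255,215:325]
k,l,st,ce=cv2.connectedComponentsWithStats(mm);i=1+np.argmax(st[1:,4]);v,u=np.nonzero(l==i);print(st[1:])
P=ray("top",np.c_[u,v],0.018);print(cv2.minAreaRect(P[:,:2].astype(np.float32)))
big=np.hstack([cv2.resize(load("top")[0][155:255,210:320],None,fx=3.6,fy=3.6,interpolation=cv2.INTER_CUBIC),cv2.resize(load("scene")[0][135:275,200:320],(309,360),interpolation=cv2.INTER_CUBIC)])
cv2.imwrite("pics/crop.png",big[:,:,::-1])
E
```

```text
top [384 231   1   1   1] ray c ((0.4666082561016083, -0.2537241280078888), (0.0, 0.0), 0.0) ang 0.0 depth med [ 0.4666 -0.2533  0.1364] zpct [0.1364 0.1364]
top [405 168   1   1   1] ray c ((0.6492676734924316, -0.3103031516075134), (0.0, 0.0), 0.0) ang 0.0 depth med [ 0.649  -0.3099  0.1359] zpct [0.1359 0.1359]Traceback (most recent call last):
  File "<stdin>", line 7, in <module>
    return _wrapfunc(a, 'argmax', axis=axis, out=out, **kwds)
    return bound(*args, **kwds)
ValueError: attempt to get argmax of an empty sequence
```

```bash
cat > m.py <<'E'
from h import *
for n,box in(("top",(340,210,400,265)),("top",(380,150,430,195)),("scene",(270,290,335,320)),("scene",(360,285,420,315))):
    p,d=load(n);x0,y0,x1,y1=box;f=p.astype(int);C=cloud(n,d)
    m=((f[...,0]>1.35*f[...,2])&(f[...,0]>50)&(C[...,2]>.1)).astype(np.uint8)
    mm=np.zeros_like(m);mm[y0:y1,x0:x1]=m[y0:y1,x0:x1]
    k,l,st,ce=cv2.connectedComponentsWithStats(mm)
    if k<2: print(n,"none",p[(y0+y1)//2,x0:x1:4]);continue
    i=1+np.argmax(st[1:,4]);v,u=np.nonzero(l==i)
    P=ray(n,np.c_[u,v],0.134);r=cv2.minAreaRect(P[:,:2].astype(np.float32));a=cv2.PCACompute(P[:,:2],None)[1][0]
    Q=C[l==i];Q=Q[Q[:,2]>.128]
    print(n,st[i],"ray",r,"ang",np.degrees(np.arctan2(a[1],a[0])),"depth",np.mean(Q,0),cv2.minAreaRect(Q[:,:2].astype(np.float32)))
def slabs(n,box,L):
    p,d=load(n);C=cloud(n,d);R=np.zeros(d.shape,bool);x0,y0,x1,y1=box;R[y0:y1,x0:x1]=1;R&=d>0
    for lo,hi in L:
        Q=C[R&(C[...,2]>lo)&(C[...,2]<hi)&(C[...,0]<.75)]
        if len(Q)>5:
            r=cv2.minAreaRect(Q[:,:2].astype(np.float32));a=cv2.PCACompute(Q[:,:2],None)[1][0]
            print(n,lo,hi,len(Q),Q.mean(0),r,np.degrees(np.arctan2(a[1],a[0])))
L=((.01,.03),(.125,.15),(.15,.19),(.19,.22),(.22,.3),(.3,.45))
slabs("top",(210,160,320,250),L);slabs("scene",(200,130,320,275),L)
big=np.hstack([cv2.resize(load("top")[0][155:255,210:320],None,fx=3.6,fy=3.6,interpolation=cv2.INTER_CUBIC),cv2.resize(load("scene")[0][135:275,200:320],(309,360),interpolation=cv2.INTER_CUBIC)])
cv2.imwrite("pics/crop.png",big[:,:,::-1])
E
python3 m.py
```

```text
top [355 225  31  22 259] ray ((0.45333510637283325, -0.21382030844688416), (0.0229958388954401, 0.09140951186418533), 31.281963348388672) ang 121.47340970313316 depth [ 0.4536 -0.2112  0.1507] ((0.45183905959129333, -0.12220419943332672), (0.05771045386791229, 0.2686792016029358), 1.3367695808410645)
top [390 162  31  20 250] ray ((0.6383483409881592, -0.31167247891426086), (0.023123182356357574, 0.09264972060918808), 28.11592674255371) ang 118.37434316950804 depth [ 0.6385 -0.3111  0.1396] ((0.5644955039024353, -0.17217917740345), (0.02192334644496441, 0.40819698572158813), 28.116689682006836)
scene [283 296  39  23 394] ray ((0.44717836380004883, -0.22187796235084534), (0.027760442346334457, 0.09202104806900024), 30.210399627685547) ang 120.338826736664 depth [ 0.4483 -0.2207  0.1345] ((0.2866705358028412, -0.4553688168525696), (0.6275866031646729, 0.08525104820728302), 55.40078353881836)
scene [371 289  39  23 394] ray ((0.6315441131591797, -0.3188427686691284), (0.02857191115617752, 0.09062418341636658), 28.219589233398438) ang 118.12676245038018 depth [ 0.6334 -0.3181  0.1345] 
[... 1408 characters left out ...]
991424560547) 67.05770536883949
scene 0.15 0.19 399 [0.6432 0.2747 0.1665] ((0.6258343458175659, 0.22898395359516144), (0.4308262765407562, 0.2058635652065277), 56.73997116088867) 51.28363713621411
scene 0.19 0.22 66 [0.5854 0.1578 0.1999] ((0.6536299586296082, 0.18281877040863037), (0.3343851566314697, 0.20941069722175598), 39.4260368347168) 52.05643456667618
scene 0.22 0.3 89 [0.4578 0.1645 0.2653] ((0.4546978175640106, 0.16901476681232452), (0.02508256584405899, 0.028309067711234093), 4.614210605621338) -28.13046085656065
scene 0.3 0.45 115 [0.4492 0.1732 0.3277] ((0.45180392265319824, 0.1742558777332306), (0.025417784228920937, 0.016948027536273003), 17.000612258911133) 35.67888212539589
```

View pics/crop.png

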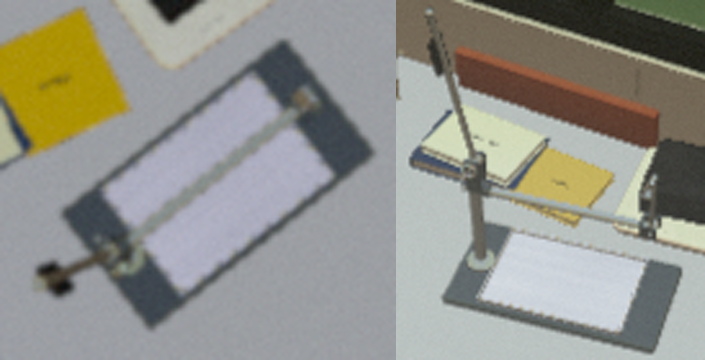

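The crop shows the stand from above. The base corners are at crop pixels (288,40), (373,153), (152,328) and (65,212), the rail runs from (120,257) to (305,98), and the keeper leans out past the post to (45,278).

```bash
cat >> h.py <<'E'
from scipy.spatial.transform import Rotation as Ro
def plan(pos,yaw_deg=None):
    s=sense();R=Ro.from_quat(s['tool_rot']).as_matrix();yaw=np.degrees(np.arctan2(R[1,0],R[0,0]))
    print("t",s['t'],"tcp",s['tcp_pos'],"yaw",yaw,"zdir",R[:,2],"F",s['force'],"gap",s['finger_gap'],s['gripper_force'])
    if yaw_deg is None: yaw_deg=yaw
    a=np.radians(yaw_deg);T=np.array([[np.cos(a),np.sin(a),0],[np.sin(a),-np.cos(a),0],[0,0,-1]])
    print("turn units",((yaw-yaw_deg+180)%360-180)/6,"shift units (after turn)",T.T@(np.array(pos)-s['tcp_pos'])/.025)
E
python3 - <<'E'
from h import *
c=np.array([[288,40],[373,153],[152,328],[65,212]])/3.6+[210,155]-.5
P=ray("top",c,.016)[:,:2];print(P,P.mean(0))
for i in range(4):
    e=P[(i+1)%4]-P[i];print(np.linalg.norm(e),np.degrees(np.arctan2(e[1],e[0])))
# rail line from top at z=.14
r=np.array([[120,257],[305,98]])/3.6+[210,155]-.5;Q=ray("top",r,.14)[:,:2];print(Q,Q.mean(0))
c0=P.mean(0)
for ang in(129.5,):
    a=np.radians(ang);print("hinge",c0+.098*np.array([np.cos(a),np.sin(a)]), "catch",c0-.1*np.array([np.cos(a),np.sin(a)]))
plan([.37,.16,.28],121)
E
```

```text
[[ 0.6624  0.0228]
 [ 0.5658 -0.0537]
 [ 0.4087  0.134 ]
 [ 0.5073  0.2128]] [0.5361 0.079 ]
0.12325745748902113 -141.65372574866709
0.2447534464750892 129.9231819605645
0.12622294717022797 38.63784750380205
0.24533208083021038 -50.77289114279154
[[0.4702 0.1511]
 [0.601  0.0071]] [0.5356 0.0791]
hinge [0.4737 0.1546] catch [0.5997 0.0018]
t 0.1 tcp [0.2612 0.5671 0.2304] yaw 155.2581721707029 zdir [-0.0012 -0.0016 -1.    ] F [ 0.0821  0.4668 -0.0914] gap 0.9986841597204457 0.0
turn units 5.709695361783815 shift units (after turn) [-16.2008  -4.6551  -1.9831]
```

```bash
python3 -m handwheel '[[[-1,-0.3,-0.2,0.9],[-1,-0.3,-0.2,0.9],[-1,-0.3,-0.2,0.95],[-1,-0.3,-0.2,0.95],[-1,-0.3,-0.2,1],[-1,-0.3,-0.2,1],[-1,-0.3,-0.2,0],[-1,-0.3,-0.2,0],[-1,-0.3,-0.2,0],[-1,-0.3,-0.2,0],[-1,-0.3,0,0],[-1,-0.3,0,0],[-1,-0.3,0,0],[-1,-0.3,0,0],[-1,-0.3,0,0]]]' 60 30
python3 - <<'E'
from h import *
plan([.43,-.20,.27],121)
E
```

```text
t: 1.98
tcp_pos: [0.4075, 0.2122, 0.281]
tool_rot: [0.492, 0.871, -0.0, -0.0]
force: [0.6, 0.3, 0.1]
finger_gap: 0.703
gripper_force: 0.0
t 1.975 tcp [0.4075 0.2122 0.281 ] yaw 121.06440454689232 zdir [-0.0008 -0.0002 -1.    ] F [0.595  0.2609 0.0661] gap 0.7029261995964678 0.0
turn units 0.010734091148719926 shift units (after turn) [-14.5971  -7.722    0.4402]
```

```bash
python3 -m handwheel '[[[0,-0.8,0,0],[0,-0.8,0,0],[-1,-0.8,0,0],[-1,-0.8,0,0],[-1,-0.8,0,0],[-1,-0.7,0,0],[-1,-0.7,0,0],[-1,-0.6,0,0],[-1,-0.5,0,0],[-1,-0.5,0,0],[-1,-0.5,0,0],[-1,-0.3,0,0],[-1,-0.3,0,0],[-1,-0.3,0,0],[-1,-0.1,0,0],[-1,0,0,0],[-1,0,0,0],[-0.6,0,0,0],[0,0,0,0]]]'
cat > w.py <<'E'
import sys
from h import *
name=sys.argv[1]
s=sense();p,d=snapshot("wrist");cv2.imwrite(f"pics/{name}.png",p[:,:,::-1])
T=np.eye(4);T[:3,:3]=Ro.from_quat(s['tool_rot']).as_matrix();T[:3,3]=s['tcp_pos']
E=T@camera_params("wrist")['hand_eye'];np.savez(f"pics/{name}.npz",p=p,d=d,E=E)
E
python3 w.py w1; python3 - <<'E'
from h import *
plan([.452,-.215,.2])
E
```

```text
t: 4.35
tcp_pos: [0.427, -0.231, 0.281]
tool_rot: [0.492, 0.87, 0.0, -0.0]
force: [-0.2, 0.6, -0.3]
finger_gap: 0.706
gripper_force: 0.0
t 4.4 tcp [ 0.4265 -0.2301  0.2809] yaw 121.04655689700213 zdir [-0.0011  0.0012 -1.    ] F [ 0.4735  0.7802 -0.3481] gap 0.7005442470009372 0.0
turn units 0.0 shift units (after turn) [-0.0079  1.1872  3.2376]
```

View pics/w1.png

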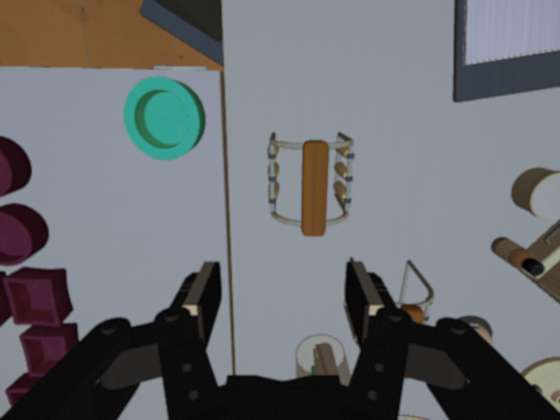

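The wrist view shows the taper frame's grip at (315,188), upright in the picture and therefore parallel to tool x. The bare frame lies behind the right finger at (405,300).

```bash
cat > g.py <<'E'
import sys
from h import *
z=np.load(f"pics/{sys.argv[1]}.npz");p,d,E=z['p'],z['d'],z['E'];x0,y0,x1,y1=map(int,sys.argv[2:6]);zz=float(sys.argv[6])
f=p.astype(int);m=((f[...,0]>1.5*f[...,2])&(f[...,0]>50)).astype(np.uint8);mm=np.zeros_like(m);mm[y0:y1,x0:x1]=m[y0:y1,x0:x1]
k,l,st,ce=cv2.connectedComponentsWithStats(mm);i=1+np.argmax(st[1:,4]);v,u=np.nonzero(l==i)
P=ray("wrist",np.c_[u,v],zz,E)[:,:2];a=cv2.PCACompute(P,None)[1][0]
print(st[i],cv2.minAreaRect(P.astype(np.float32)),"ang",np.degrees(np.arctan2(a[1],a[0])))
Q=cloud("wrist",d,E)[l==i];print("depth med",np.median(Q,0))
E
python3 g.py w1 295 130 335 245 .134
```

```text
[ 302  141   27   95 2254] ((0.4511944055557251, -0.21417415142059326), (0.02252025157213211, 0.0903942659497261), 31.25535774230957) ang 121.24279430410759
depth med [ 0.4496 -0.2113  0.1335]
```

```bash
python3 -m handwheel '[[[0,0.6,0,0],[0,0.56,0.5,0],[0,0,1,0],[0,0,1,0],[0,0,1,0],[0,0,1,0],[0,0,0,0],[0,0,0,0]]]'; python3 - <<'E'
from h import *
plan([.4515,-.2145,.108],121.2)
E
```

```text
t: 5.4
tcp_pos: [0.4524, -0.2153, 0.1691]
tool_rot: [0.492, 0.871, -0.0, 0.0]
force: [0.1, 0.2, 1.0]
finger_gap: 0.699
gripper_force: 0.0
t 5.4 tcp [ 0.4524 -0.2153  0.1691] yaw 121.11218968566533 zdir [ 0.0005 -0.0003 -1.    ] F [0.0764 0.1873 0.9763] gap 0.6993742397893462 0.0
turn units -0.014635052389110115 shift units (after turn) [ 0.0437 -0.0138  2.445 ]
```

```bash
python3 -m handwheel '[[[0,0,0.7,0],[0,0,0.7,0],[0,0,0.6,0],[0,0,0.42,0],[0,0,0,0],[0,0,0,0]]]' && python3 -m handwheel '[[[0,0,0,0],[0,0,0,0],[0,0,0,0],[0,0,0,0],[0,0,0,0],[0,0,0,0],[0,0,0,0],[0,0,0,0]]]' 10 40; python3 w.py w2
```

```text
t: 6.15
tcp_pos: [0.452, -0.2159, 0.1087]
tool_rot: [0.492, 0.871, -0.0, 0.0]
force: [0.2, -1.5, -0.0]
finger_gap: 0.704
gripper_force: 0.0
t: 7.15
tcp_pos: [0.4522, -0.2158, 0.1087]
tool_rot: [0.492, 0.871, 0.0, 0.001]
force: [1.0, 0.8, 5.6]
finger_gap: 0.271
gripper_force: 41.8
```

View pics/w2.png

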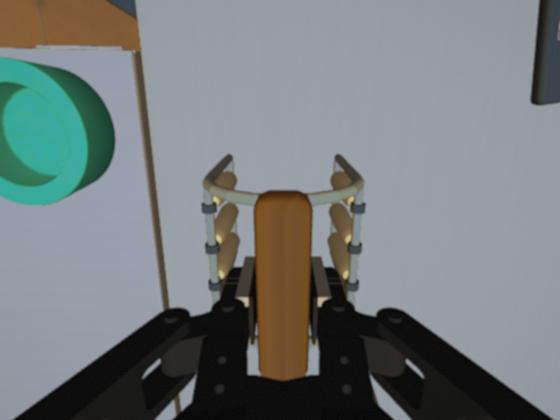

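The frame is held: the grip sits squarely between the pads at (283,285), and both pads are clear of the tapers. Lifting.

```bash
python3 -m handwheel '[[[0,0,-0.1,0],[0,0,-0.3,0],[0,0,-0.6,0],[0,0,-0.8,0],[0,0,-1,0],[0,0,-1,0],[0,0,-1,0],[0,0,-1,-0.3],[0,0,-1,-0.4],[0,0,-1,-0.4],[0,0,-0.8,-0.3],[0,0,-0.4,0],[0,0,-0.1,0],[0,0,0,0]]]' ; python3 - <<'E'
from h import *
plan([.5455,.0674,.335],129.4)
E
```

```text
t: 8.95
tcp_pos: [0.4513, -0.2153, 0.3353]
tool_rot: [0.427, 0.904, 0.0, -0.001]
force: [-0.6, -0.3, -1.9]
finger_gap: 0.269
gripper_force: 40.8
t 8.95 tcp [ 0.4513 -0.2153  0.3353] yaw 129.4436787167639 zdir [-0.001   0.0008 -1.    ] F [-0.5682 -0.3132 -1.9457] gap 0.2686793383082832 40.78246772289276
turn units 0.007279786127317796 shift units (after turn) [ 6.3476 10.0889  0.0125]
```

```bash
python3 -m handwheel '[[[0.2,0.3,0,0],[0.4,0.7,0,0],[0.6,1,0,0],[0.6,1,0,0],[0.6,1,0,0],[0.6,1,0,0],[0.7,1,0,0],[0.7,1,0,0],[0.7,1,0,0],[0.6,1,0,0],[0.4,0.7,0,0],[0.2,0.3,0,0],[0.05,0.1,0,0],[0,0,0,0],[0,0,0,0],[0,0,0,0]]]' ; python3 w.py w3; python3 - <<'E'
from h import *
plan([.5455,.0674,.335],129.4)
p,d=snapshot("top");np.savez("pics/top1.npz",p=p,d=d);a=cv2.resize(p[145:265,200:330],(433,400));
cv2.imwrite("pics/both.png",np.hstack([cv2.resize(p[145:265,200:330],(325,300)),cv2.resize(cv2.imread("pics/w3.png")[:,:,::-1],(400,300))])[:,:,::-1])
E
```

```text
t: 10.95
tcp_pos: [0.5457, 0.0668, 0.3359]
tool_rot: [0.427, 0.904, -0.0, 0.0]
force: [-0.5, -0.8, -2.1]
finger_gap: 0.274
gripper_force: 40.8
t 11.0 tcp [0.5457 0.067  0.3359] yaw 129.41513567158427 zdir [ 0.0001 -0.0001 -1.    ] F [-0.6387 -0.1391 -2.6631] gap 0.2706278943385064 40.75522720813751
turn units 0.002522611930710165 shift units (after turn) [0.0198 0.0041 0.0351]
```

View pics/both.png

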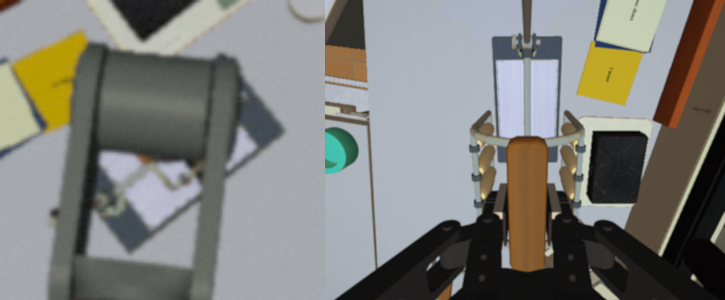

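The right half shows the rail running straight down the picture from the post at (527,45) to behind the grip at (527,135), centred between the arches. I'll measure its offset.

```bash
python3 - <<'E'
from h import *
z=np.load("pics/w3.npz");p,d,E=z['p'],z['d'],z['E']
C=cloud("wrist",d,E);R=np.zeros(d.shape,bool);R[60:185,260:305]=1
c0=np.array([.536,.079]);a=np.radians(129.4);yv=np.array([np.cos(a),np.sin(a)]);xv=np.array([yv[1],-yv[0]])
for v in range(70,186,8):
    u=np.nonzero(R[v]&(C[v,:,2]>.128)&(C[v,:,2]<.150))[0]
    if len(u):
        P=ray("wrist",[[u.mean(),v]],.14,E)[0,:2]-c0; print(v,u.min(),u.max(),"stand x,y",P@xv,P@yv,"z",np.median(C[v,u,2]))
# collar / post pts
m=R&(C[...,2]>.155)&(C[...,2]<.2);print("above",[(x-0) for x in [(C[m][:,:2]-c0)@xv]][0].mean() if m.any() else None,((C[m][:,:2]-c0)@yv).min() if m.any() else None)
# pan/base edges at left/right in row 120,150 : base mask dark
g=cv2.cvtColor(p,cv2.COLOR_RGB2GRAY)
s=E;
for v in(110,130,150):
    P=ray("wrist",np.c_[np.arange(230,335),np.full(105,v)],.016,E)[:,:2]-c0
    k=np.nonzero(g[v,230:335]<110)[0];print(v,(P[k]@xv).min() if len(k) else 0,(P[k]@xv).max() if len(k) else 0)
T=sense()['tcp_pos'][:2]-c0;print("tcp stand",T@xv,T@yv)
E
python3 g.py w3 260 180 310 400 .361
```

```text
70 276 289 stand x,y -0.0002547175222298245 0.09302788544371388 z 0.14316726461161755
78 275 290 stand x,y -0.0002509979727654104 0.08583795094820122 z 0.14131100010631298
86 278 287 stand x,y -0.00024722317304617404 0.07854121703602727 z 0.139639008335954
94 278 287 stand x,y -0.00024339188282838318 0.07113528630094251 z 0.13864686606495044
102 278 287 stand x,y -0.0002395028244675859 0.06361768904057824 z 0.13920630806729645
110 278 287 stand x,y -0.00023555468149795525 0.05598588051054532 z 0.1394724697660048
118 278 287 stand x,y -0.00023154609714676785 0.048237238052423886 z 0.1393138686410052
126 278 287 stand x,y 0.00016864896340070443 0.04036935500167542 z 0.13938381076169037
134 278 287 stand x,y -0.00022334196627313868 0.032378552978353785 z 0.1388900943694964
142 278 287 stand x,y -0.00021914349031263577 0.024262847722605355 z 0.13880030675247237
150 278 287 stand x,y -0.00021487871060631646 0.016018976517324576 z 0.13942322095736584
158 278 287 stand x,y -0.0002105460440168928 0.007643879138736787 z 0.13867555742238516
166 279 287 stand x,y 0.000323589601542243 -0.0008652047785523068 z 0.13997357884503675
174 279 287 stand x,y 0.00033234735087492366 -0.009512328542479222 z 0.13936734969629822
182 279 287 stand x,y 0.00034124791633045523 -0.018300464413876474 z 0.13965216886681175
above -0.0026001297134248783 0.09021979499247178
110 -0.06269007888833188 0.06342053660714804
130 -0.062486295980161824 0.06327099745192963
150 -0.06227446755403755 0.06311555436326066
tcp stand -6.009830775660914e-05 -0.015443836708461691
[ 260  191   50  190 9221] ((0.543877899646759, 0.07040317356586456), (0.022187072783708572, 0.09178989380598068), 39.44301986694336) ang 129.2926158399729
depth med [0.5405 0.0747 0.3607]
```

```bash
python3 -m handwheel '[[[0,0,0.3,0],[0,0,0.6,0],[0,0,0.8,0],[0,0,0.8,0],[0,0,0.8,0],[0,0,0.8,0],[0,0,0.8,0],[0,0,0.8,0],[0,0,0.7,0],[0,0,0.5,0],[0,0,0.3,0],[0,0,0.2,0],[0,0,0,0],[0,0,0,0]]]'; python3 -m handwheel '[[[0,0,0.08,0],[0,0,0.08,0],[0,0,0.08,0],[0,0,0.08,0],[0,0,0,0],[0,0,0,0]]]'
```

```text
t: 12.8
tcp_pos: [0.5462, 0.0674, 0.1513]
tool_rot: [0.427, 0.904, 0.0, 0.001]
force: [-0.2, 0.1, -2.6]
finger_gap: 0.275
gripper_force: 40.7
t: 13.55
tcp_pos: [0.5458, 0.0674, 0.1428]
tool_rot: [0.427, 0.904, -0.0, -0.0]
force: [0.2, -0.3, -2.1]
finger_gap: 0.276
gripper_force: 40.7
```

```bash
python3 -m handwheel '[[[0,0,0.04,0],[0,0,0.04,0],[0,0,0.04,0],[0,0,0,0]]]';python3 -m handwheel '[[[0,0,0.03,0],[0,0,0.03,0],[0,0,0,0],[0,0,0,0]]]'
```

```text
t: 14.05
tcp_pos: [0.5457, 0.0674, 0.1397]
tool_rot: [0.427, 0.904, -0.0, -0.0]
force: [0.2, 0.7, -1.8]
finger_gap: 0.275
gripper_force: 40.7
t: 14.55
tcp_pos: [0.5459, 0.0674, 0.1386]
tool_rot: [0.427, 0.904, 0.0, 0.0]
force: [-0.2, 0.4, 1.6]
finger_gap: 0.269
gripper_force: 41.2
```

```bash
python3 -m handwheel '[[[0,0,0,0],[0,0,0,0],[0,0,0,0],[0,0,0,0],[0,0,0,0],[0,0,0,0],[0,0,0,0]]]' 60; python3 w.py w4; python3 g.py w4 250 150 320 400 .164
```

```text
t: 15.42
tcp_pos: [0.5458, 0.0674, 0.1383]
tool_rot: [0.427, 0.904, -0.0, -0.0]
force: [0.4, 0.7, 0.3]
finger_gap: 0.7
gripper_force: 0.0
[ 255  191   57  190 9775] ((0.5434757471084595, 0.0711154192686081), (0.022587019950151443, 0.09132687002420425), 39.551544189453125) ang 129.54908451335555
depth med [0.5393 0.0761 0.1634]
```

View pics/w4.png

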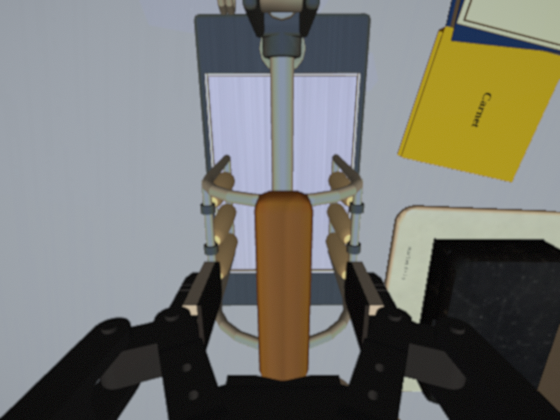

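The frame hangs level on both arches, let go: the grip is at (284,285), the arches sit on the rail, and the pads stand clear at (205,300) and (362,300). Retracting straight up.

```bash
python3 -m handwheel '[[[0,0,-0.2,0],[0,0,-0.5,0],[0,0,-0.8,0],[0,0,-0.8,0]]]' && python3 -m handwheel '[[[0,0,-0.9,0],[0,0,-1,0],[0,0,-1,0],[0,0,-1,0],[0,0,-1,0],[0,0,-1,0],[0,0,-1,0],[0,0,-0.9,0],[0,0,-0.6,0],[0,0,0,0],[0,0,0,0]]]' 0 60; python3 - <<'E'
from h import *
c0=np.array([.536,.079]);a=np.radians(129.4);yv=np.array([np.cos(a),np.sin(a)])
plan([*(c0+.170*yv),.405],129.4)
p,d=snapshot("scene");C=cloud("scene",d);R=np.zeros(d.shape,bool);R[130:200,200:235]=1
xv=np.array([yv[1],-yv[0]])
Q=C[R&(C[...,2]>.18)&(C[...,2]<.45)&(C[...,0]<.6)];y=(Q[:,:2]-c0)@yv;x=(Q[:,:2]-c0)@xv
for lo in np.arange(.18,.4,.02):
    k=(Q[:,2]>lo)&(Q[:,2]<=lo+.02)
    if k.any():print(lo,k.sum(),"x",np.median(x[k]),"y",y[k].min(),np.median(y[k]),y[k].max())
print("zmax",Q[:,2].max())
print("corner path (y_tcp,z_tcp) mm:")
for th in np.arange(0,1.8,.175):
    b=np.radians(10)-th;print(round(th,3),98+140*np.sin(b)+7*np.cos(b)+11,174+140*np.cos(b)-7*np.sin(b))
E
```

```text
t: 15.98
tcp_pos: [0.546, 0.0674, 0.1973]
tool_rot: [0.427, 0.904, 0.0, 0.0]
force: [-0.1, -0.3, -0.2]
finger_gap: 0.702
gripper_force: 0.0
t: 17.35
tcp_pos: [0.5452, 0.0675, 0.405]
tool_rot: [0.427, 0.904, -0.0, -0.001]
force: [-0.9, 0.4, 0.8]
finger_gap: 0.001
gripper_force: 0.0
t 17.35 tcp [0.5452 0.0675 0.405 ] yaw 129.4591492631992 zdir [-0.0018  0.0001 -1.    ] F [-0.9139  0.4342  0.8221] gap 0.0006407040360810808 0.0
turn units 0.009858210533200426 shift units (after turn) [ 7.3897  0.0086 -0.0007]
0.18 30 x -0.006777483805248099 y 0.09271392782240394 0.0999262647054763 0.10703042268844112
0.19999999999999998 17 x -0.006142664830752323 y 0.10093196912557198 0.10514847838885381 0.11066286644591548
0.21999999999999997 18 x -0.006114911089512519 y 0.10264480817741603 0.10803980617098854 0.11343858146202902
0.23999999999999996 20 x -0.005802380582752323 y 0.10866455550395318 0.11216356198052588 0.11787167246063199
0.25999999999999995 21 x -0.005664315120157516 y 0.11172754998000228 0.11683612938303906 0.12291121845410176
0.2799999999999999 30 x -0.007107421961055004 y 0.1157355923
[... 297 characters left out ...]
9191429527666 y 0.1263847007796863 0.1301101294771137 0.1369574561791282
0.3599999999999999 6 x -0.005339486984633929 y 0.12994177559690628 0.13349508033726581 0.13545832839499392
zmax 0.3633953757564409
corner path (y_tcp,z_tcp) mm:
0.0 140.20439914445572 310.6575481780406
0.175 115.93460876674217 314.0032542523645
0.35 91.45298743461194 313.07229181267604
0.525 67.50737332998594 307.8930988961822
0.7 44.829231263713055 298.623883905911
0.875 24.111308676908575 285.5477928309337
1.05 5.986474338772798 269.0642600078688
1.225 -8.991613846458215 249.67680663128095
1.4 -20.365421384433255 227.97765973092962
1.575 -27.787513461284227 204.6296614587721
1.75 -31.031168007851562 180.34602130132336
```

```bash
python3 -m handwheel '[[[0.4,0,0,0],[0.8,0,0,0],[1,0,0,0],[1,0,0,0],[1,0,0,0],[1,0,0,0],[1,0,0,0],[0.8,0,0,0],[0.4,0,0,0],[0,0,0,0],[0,0,0,0]]]'; python3 - <<'E'
from h import *
c0=np.array([.536,.079]);a=np.radians(129.4);yv=np.array([np.cos(a),np.sin(a)])
plan([*(c0+.170*yv),.308],129.4)
E
```

```text
t: 18.77
tcp_pos: [0.4287, 0.21, 0.4058]
tool_rot: [0.427, 0.904, -0.0, 0.0]
force: [0.2, 0.4, 0.6]
finger_gap: -0.002
gripper_force: 0.0
t 18.775 tcp [0.4287 0.21   0.4058] yaw 129.43478456041484 zdir [ 0.0003 -0.0003 -1.    ] F [0.1663 0.3974 0.5847] gap -0.0018061600446839384 0.0
turn units 0.005797426735805781 shift units (after turn) [ 0.0263 -0.0073  3.911 ]
```

```bash
python3 -m handwheel '[[[0,0,0.5,0],[0,0,0.9,0],[0,0,0.9,0],[0,0,0.9,0],[0,0,0.5,0],[0,0,0.2,0],[0,0,0,0],[-0.5,0,0,0],[-0.5,0,0,0],[-0.4,0,0,0],[-0.4,0,-0.04,0],[-0.4,0,-0.04,0],[-0.4,0,-0.04,0],[0,0,0,0]]]'; python3 - <<'E'
from h import *
c0=np.array([.536,.079]);a=np.radians(129.4);yv=np.array([np.cos(a),np.sin(a)])
plan([*(c0+.0915*yv),.313],129.4)
E
```

```text
t: 20.52
tcp_pos: [0.4702, 0.1595, 0.3114]
tool_rot: [0.427, 0.904, 0.0, 0.0]
force: [-0.2, 0.4, 0.4]
finger_gap: 0.0
gripper_force: 0.3
t 20.525 tcp [0.4702 0.1595 0.3114] yaw 129.397950520969 zdir [ 0.0004  0.     -1.    ] F [-0.2432  0.3532  0.4134] gap 6.253537250943228e-06 0.3292097873054445
turn units -0.000341579838500176 shift units (after turn) [-0.5002 -0.0094 -0.0635]
```

```bash
python3 -m handwheel '[[[-0.5,0,-0.06,0],[-0.48,0,0.09,0],[-0.48,0,0.12,0],[-0.45,0,0.18,0],[-0.45,0,0.2,0],[-0.42,0,0.24,0],[-0.42,0,0.28,0],[0,0,0,0]]]'; python3 - <<'E'
from h import *
c0=np.array([.536,.079]);a=np.radians(129.4);yv=np.array([np.cos(a),np.sin(a)])
plan([*(c0+.0241*yv),.2855],129.4)
p,d=snapshot("scene");cv2.imwrite("pics/k1.png",cv2.resize(p[80:280,170:350],(540,600))[:,:,::-1])
E
```

```text
t: 21.52
tcp_pos: [0.5205, 0.0976, 0.2842]
tool_rot: [0.427, 0.904, -0.0, -0.001]
force: [-0.6, 0.4, 0.7]
finger_gap: 0.003
gripper_force: 0.5
t 21.525 tcp [0.5205 0.0976 0.2842] yaw 129.40496637253233 zdir [-0.0015 -0.0002 -1.    ] F [-0.5513  0.4085  0.6833] gap 0.002808539202588907 0.45076735492330045
turn units 0.0008277287553871323 shift units (after turn) [-0.0045  0.0062 -0.0521]
```

View pics/k1.png

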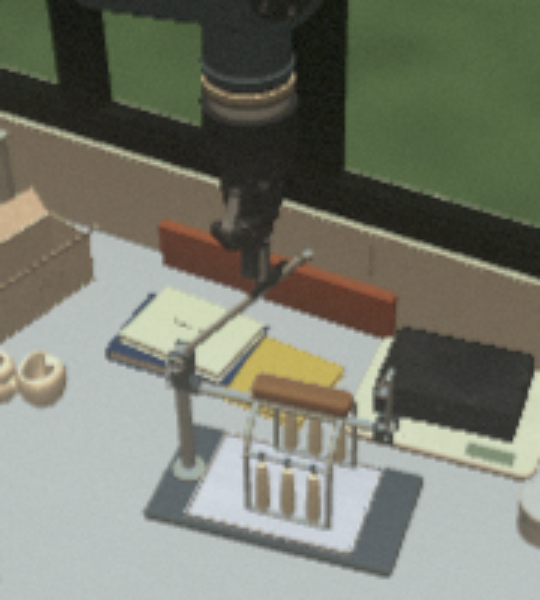

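The scene view shows the frame hanging with three tapers on each side at (290,490) and (310,435). The fingertips are on the keeper plate at (262,285), with the bar about halfway down.

```bash
python3 -m handwheel '[[[-0.36,0,0.27,0],[-0.36,0,0.3,0],[-0.3,0,0.38,0],[-0.3,0,0.4,0],[-0.23,0,0.43,0],[-0.23,0,0.44,0],[-0.15,0,0.46,0],[-0.15,0,0.47,0],[-0.06,0,0.4,0],[0,0,0,0]]]'; python3 -m handwheel '[[[-0.04,0,0.2,0],[0,0,0.2,0],[0,0,0.15,0],[0,0,0.1,0],[0,0,0,0],[0,0,0,0]]]'; python3 - <<'E'
from h import *
c0=np.array([.536,.079]);a=np.radians(129.4);yv=np.array([np.cos(a),np.sin(a)])
plan([*(c0-.031*yv),.1795],129.4)
E
```

```text
t: 22.82
tcp_pos: [0.5544, 0.0569, 0.1956]
tool_rot: [0.427, 0.904, -0.0, -0.0]
force: [-0.0, -0.9, 2.8]
finger_gap: 0.0
gripper_force: 1.1
t: 23.58
tcp_pos: [0.5548, 0.0564, 0.1801]
tool_rot: [0.427, 0.904, 0.0, -0.0]
force: [-0.4, 0.0, 1.0]
finger_gap: 0.002
gripper_force: 0.8
t 23.575 tcp [0.5548 0.0564 0.1801] yaw 129.46171349369354 zdir [-0.0004  0.0002 -1.    ] F [-0.4002  0.0118  1.0175] gap 0.0019969456896140937 0.8306940668262541
turn units 0.010285582282255254 shift units (after turn) [-0.0626 -0.0078  0.0232]
```

```bash
python3 -m handwheel '[[[0,0,0.06,0],[0,0,0.04,0],[0,0,0,0],[0,0,0,0]]]'; python3 -m handwheel '[[[0,0,-0.1,0],[0,0,-0.2,0],[0,0,-0.4,0],[0,0,-0.8,0],[0,0,-1,0],[0,0,-1,0],[0,0,-1,0],[0,0,-0.6,0],[0,0,0,0],[0,0,0,0]]]'; python3 w.py w5; python3 - <<'E'
from h import *
z=np.load("pics/w5.npz");C=cloud("wrist",z['d'],z['E'])
c0=np.array([.536,.079]);a=np.radians(129.4);yv=np.array([np.cos(a),np.sin(a)]);xv=np.array([yv[1],-yv[0]])
x=(C[...,:2]-c0)@xv;y=(C[...,:2]-c0)@yv
for lo in np.arange(-.11,.08,.02):
    k=(abs(x)<.003)&(y>lo)&(y<lo+.02)&(C[...,2]<.23)&(C[...,2]>.1);print(round(lo,2),k.sum(),np.percentile(C[...,2][k],[50,90]) if k.any() else '')
p,d=snapshot("scene");cv2.imwrite("pics/k2.png",np.hstack([cv2.resize(p[130:280,190:350],(400,375)),cv2.resize(z['p'],(400,375))])[:,:,::-1])
E
```

```text
t: 24.08
tcp_pos: [0.5549, 0.0563, 0.1777]
tool_rot: [0.427, 0.904, 0.0, -0.0]
force: [-0.5, -0.9, 2.6]
finger_gap: -0.006
gripper_force: 1.6
t: 25.32
tcp_pos: [0.5543, 0.0562, 0.3041]
tool_rot: [0.427, 0.904, -0.0, -0.001]
force: [1.0, -0.2, -0.7]
finger_gap: 0.003
gripper_force: 0.0
-0.11 0 
-0.09 102 [0.1781 0.179 ]
-0.07 136 [0.1802 0.1821]
-0.05 150 [0.1817 0.1828]
-0.03 164 [0.1791 0.182 ]
-0.01 166 [0.178  0.1789]
0.01 168 [0.1778 0.1788]
0.03 181 [0.1778 0.1787]
0.05 193 [0.1778 0.1788]
0.07 231 [0.1776 0.1786]
```

View pics/k2.png

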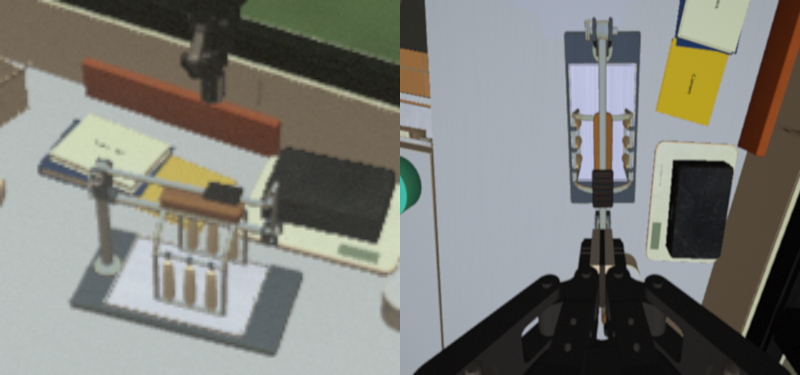

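The keeper stays level with the arm clear. Its top is at z = 0.178 m all along the bar, the value for closed, and its end is under the catch at (268,215). The frame hangs level below it with three tapers on each side, so I'm handing in.

```bash
python3 -c "
from station import sign_off
print(sign_off())"
```

```text
the job is handed in; nothing more can be done
None
```

The taper frame hangs by itself on the rail with three tapers on each side, the keeper is shut and held by its catch, and the job is handed in (no verdict was returned).

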